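# Load the guarded vial station, hang its lift-off door and latch it

### The arm

A 6-joint arm with a two-finger parallel gripper is mounted at the origin on the work surface. World frame = base frame: x ahead of the robot, y to its left, z up, the work surface at z = 0. Lengths are in m, angles in degrees, forces in N, time in s.
With the tool pointing down it reaches from about 0.275 to 0.85 m from the base axis. Payload 19 kg.
Tool frame: the origin (TCP) lies at the very end of the fingers, on their centre line; the grasp point (between the pads) lies behind it (bot.tcp_to_grasp is the x of the grasp point in the tool frame, in m); x points along the fingers, z is the direction in which the jaws open and shut, and the axes are right-handed (so a half turn about x gives the same grasp; the last joint's range is limited). The gripper opens to 85 mm and grips with 20 to 120 N. Pads are 22 mm wide; open, the fingers measure 114 mm over their backs; the gripper's body (76 mm by 85 mm) begins 54 mm behind the grasp point. The pads swing forward as they close: fully open they stand 13 mm farther back than shut.
Start: joints at [57.926, 8.623, 82.357, -0, 89.026, -7.678], TCP at [0.238, 0.524, 0.231] pointing down, gripper open.
Joint ranges: [-160.23, 160.23], [-39.13, 120.54], [6.94, 153.29], [-79.49, 259.48], [9.18, 160.14], [-161.06, 161.06]. Speed limits (degrees/s): [108.29, 108.29, 127.2, 172.46, 172.46, 172.46].

### API

Orientations are given as a 3x3 rotation matrix whose columns are the frame's x, y, z axes.
In Python, from workcell import bot gives the robot as it stands. The module is installed in compiled form; this text tells all that it offers.
- The arm moves only by the tool jog_arm, never from a script. Its argument "motion" is a list that holds one entry, the list of rows, each a list of 7 numbers: the turn, a rotation vector about the world's x, y, z in rad, then the shift along the world's x, y, z in cm, then the closure in counts, from 0 (fully open) to 255 (shut). In form: [[[rx, ry, rz, tx, ty, tz, claw], ...]]. A call has 1 to 8 rows; each row is the pose to reach, as a shift and turn from the pose measured when the call began; what a row does not reach only later rows make up. A row lasts 1/10 s, in which the tool goes at most 50 mm and 8.59 degrees, less where a joint would pass 70% of its speed; a pose out of reach is approached as far as the arm can. A call with a gripper value outside its range is refused whole. The fingers move at their own pace and stop on an object; the grip force is fixed at half the most. Time passes only in rows, so rows that repeat a pose let the fingers close. It gives the time, the measured TCP pose, the force and the opening at its end, in the units of the state.
- bot.get_obs(): the state, without advancing time (a new reading comes with each control period).
- bot.snapshot(name): name is "scene" or "top" or "wrist"; returns the picture (420x560x3 uint8, red, green, blue); there is no depth.
- bot.camera_info(name): a dict with "fx", "fy", "cx", "cy" (pixels), "R" (3x3) and "t" (3): a world point X has camera coordinates R X + t. Camera axes: x right, y down, z forward; pixel columns grow to the right and rows downward; lengths in m; the calibration is good to about 2 mm. The wrist camera is an equidistant fisheye: a pixel r from the principal point sees the ray r / f radians off the axis. A picture is of the moment at which its call begins: read the wrist's pose just before it. camera_info takes no time and is no camera call; for the wrist camera it gives the pose at the moment of the call.
- bot.sign_off(): hands the job in, once; it reports no verdict.
The state is a dict: "t": time; "joints": joint angles; "qvel": joint speeds; "tau": joint torques, N m; "position": TCP position; "tool_rot": TCP orientation; "wrist_force": force on the tool from outside, world axes, zero at the start; "moment": the same for the moment, N m; "gripper_width": opening from 0.0 (shut) to 1.0 (fully open).
Only numpy, scipy, OpenCV 4.12 (cv2) and the standard library are available. Lean on these libraries where they do the work, as an engineer would, in place of code of your own. Each camera call takes 0.05 s, during which the arm holds its last target. There are 200 camera calls.

### The job

Put every sample jar on the bench into a pocket of its own size in the vial station, pushed fully home and upright. Then take the station's door out of its rack, hang it on the two hinge pins so that both knuckles are right down over their pins, and leave it shut; last, turn the latch knob clockwise until it clicks past its detent and the tongue lies across the door. Do not knock over the bottles and the beaker standing about.

Things in the scene. Friction and masses are not known exactly. Their poses are not given: they have to be found in the camera images.
- station: Vial station, fixed, about 200 x 290 mm: pocket block (148 mm in x, 172 in y, top 40 mm up); clear walls (tops 90 mm up) at the back (inner face x = 96 mm) and sides (y = +-94), open front; a stop 90 mm high at the front right, face at x = -95, stops the shut door. Origin on the bench under the block's centre; -x is its front, +y its left. Place and yaw vary.
- wide_pocket0 (a point): Centre of the mouth of wide pocket 0 (front row, -x side of the block, 37 mm ahead of the block's centre; the three are 58 mm apart in y); bore 50 mm, 14 mm deep, 3 mm chamfer, mouth 40 mm above the bench.
- wide_pocket1 (a point): Centre of the mouth of wide pocket 1 (front row, -x side of the block, 37 mm ahead of the block's centre; the three are 58 mm apart in y); bore 50 mm, 14 mm deep, 3 mm chamfer, mouth 40 mm above the bench.
- wide_pocket2 (a point): Centre of the mouth of wide pocket 2 (front row, -x side of the block, 37 mm ahead of the block's centre; the three are 58 mm apart in y); bore 50 mm, 14 mm deep, 3 mm chamfer, mouth 40 mm above the bench.
- narrow_pocket0 (a point): Centre of the mouth of narrow pocket 0 (back row, +x side of the block, 37 mm behind the block's centre; the three are 58 mm apart in y); bore 36 mm, 14 mm deep, 3 mm chamfer, mouth 40 mm above the bench.
- narrow_pocket1 (a point): Centre of the mouth of narrow pocket 1 (back row, +x side of the block, 37 mm behind the block's centre; the three are 58 mm apart in y); bore 36 mm, 14 mm deep, 3 mm chamfer, mouth 40 mm above the bench.
- narrow_pocket2 (a point): Centre of the mouth of narrow pocket 2 (back row, +x side of the block, 37 mm behind the block's centre; the three are 58 mm apart in y); bore 36 mm, 14 mm deep, 3 mm chamfer, mouth 40 mm above the bench.
- pin_low (a point): Tip of the lower hinge pin, at the station's front left (x -100, y +110 mm), 46 mm above the bench. Steel, upright, 8 mm thick, 20 mm long (its upper 8 mm taper to 3), on a lug whose top is 26 mm up and which reaches to a round hinge post, 16 mm thick and 96 mm high, 28 mm further to +y. Axes as the station's.
- pin_top (a point): Tip of the upper hinge pin, 116 mm above the bench, straight above the lower one and like it; its lug, 16 mm wide in x and 8 mm thick, reaching 8 mm past the pin axis to -y, has its top 96 mm above the bench. A door must come in from the front 20 to 45 mm too high (its lower knuckle passes below this lug), then go straight down.
- latch (a joint): Angle of the latch knob in rad: 0 at the start (open), grows clockwise seen from above to its end at 1.35 (latched). A sprung strut holds it there with about 0.16 N m; the resistance fades to nothing at the half-way point, 0.68, past which the spring snaps the knob on to 1.35; let go short of it, it springs back to 0.
- latch_grip (a point): Point on the latch knob's axis, at grip height, 92 mm up, at the station's front right (x -116, y -130 mm). Grey bar 42 x 14 mm, along this point's x axis (turns with the knob), 70 to 104 mm up, on a 38 mm disc 62 to 70 mm up. At disc height a steel tongue, 58 mm long from the axis, 8 wide, points to the station's -x at 0 and to +y, across the front of the shut door's free edge, at 1.35.
- door: Loose door, 0.24 kg: aluminium frame, clear pane, 190 mm wide (y), 95 high, 8 thick (x). Origin: centre of its underside; z up; +y hinge side. Starts upright in the 11 mm slot of a fixed white rack (base 12 mm high, prongs to 57 mm). Hung and shut its axes lie along the station's, origin 18 mm up at the station's x -100, y 0; the free edge may sag 9 mm. Opens to the station's -x.
- door_grip (a point): Middle of the grey grip block on the door's top edge, 108 mm above the door's underside, 4 mm to the hinge side of the middle; the block is 70 mm long in the door's y, 14 mm thick, 27 mm high (94 to 121 mm above the underside). Pinch it across its thickness from above.
- knuckle_low (a point): Centre of the lower end of the door's lower knuckle, 110 mm to +y of the door's middle, 8 mm above its underside: an upright steel tube 19 mm outside, 11 mm bore, 16 mm long. Fully down it is 20 mm below the lower pin's tip. Axes as the door's.
- knuckle_top (a point): Centre of the lower end of the upper knuckle (78 mm above the door's underside); fully down it is 20 mm below the tip of the upper pin.
- wide_jar0: Wide sample jar with a white cap, upright: 44 mm in diameter, 50 mm high, 100 g, heavy base. Origin at the centre of its underside. Four to six such jars, wide and narrow, are on the bench. It goes into any wide pocket (underside 26 mm above the bench when home).
- wide_jar1: Wide sample jar with a white cap, upright: 44 mm in diameter, 50 mm high, 100 g, heavy base. Origin at the centre of its underside. Four to six such jars, wide and narrow, are on the bench. It goes into any wide pocket (underside 26 mm above the bench when home).
- wide_jar2: Wide sample jar with a white cap, upright: 44 mm in diameter, 50 mm high, 100 g, heavy base. Origin at the centre of its underside. Four to six such jars, wide and narrow, are on the bench. It goes into any wide pocket (underside 26 mm above the bench when home).
- narrow_jar0: Narrow sample jar with a white cap, upright: 30 mm in diameter, 50 mm high, 60 g, heavy base. Origin at the centre of its underside. Four to six such jars, wide and narrow, are on the bench. It goes into any narrow pocket (underside 26 mm above the bench when home).
- narrow_jar1: Narrow sample jar with a white cap, upright: 30 mm in diameter, 50 mm high, 60 g, heavy base. Origin at the centre of its underside. Four to six such jars, wide and narrow, are on the bench. It goes into any narrow pocket (underside 26 mm above the bench when home).
- narrow_jar2: Narrow sample jar with a white cap, upright: 30 mm in diameter, 50 mm high, 60 g, heavy base. Origin at the centre of its underside. Four to six such jars, wide and narrow, are on the bench. It goes into any narrow pocket (underside 26 mm above the bench when home).
- wash_bottle: White bottle 60 mm in diameter, 150 mm high, right of the station; bystander. Origin at the centre of its underside.
- reagent_bottle: Amber jar-shaped bottle 64 mm in diameter, 130 mm high, behind the jars; bystander. Origin at the centre of its underside.
- beaker: Glass beaker 70 mm in diameter, 90 mm high, behind the jars; bystander. Origin at the centre of its underside.
Things that resemble listed ones, but are neither listed nor needed, are in the scene too. Leave any black look-alike of the wide_jar2 alone.

How it is judged:
By the outcome, as a careful person would: the job done as asked, in the order asked, and still so for the second after the job is handed in, with the robot touching nothing.
Of wide_jar0, wide_jar1, wide_jar2, narrow_jar0, narrow_jar1, narrow_jar2 only 4 to 6 are there at a start; the rules pass over those that are not, and their reading is None.
At some moment in a run one of wide_jar0, wide_jar1, wide_jar2, narrow_jar0, narrow_jar1, narrow_jar2 may be knocked a few centimetres aside while the robot is not near it.
It also fails if it takes over 210 s, if anything falls off the work surface, if the arm or the gripper's body presses on something with over 40 N, if the wrist force passes 120 N, or if a joint passes its speed limit or range.

## Working session

There is one attempt and no reset: what is moved stays moved. The work goes in short steps, Python scripts to look and compute and a tool call to move; the robot and the scene stay as the last step left them, time stands still between calls to the robot, and variables do not carry over. Pictures are saved under pics/ and viewed, about 12 in all and at most 16, crops included, and the job is handed in when it is done.

Besides the shell and the picture viewer there is one more tool, called after "Call:" by a JSON object that holds its "op" and its "data". jog_arm: Moves the arm, as the interface text tells. Its arguments: {"type":"object","properties":{"motion":{"type":"array"}},"required":["motion"]}

```bash
mkdir -p pics; ls; python3 - <<'E'
from workcell import bot
import cv2,numpy as np
o=bot.get_obs();print(o['t'],o['position'],np.round(o['tool_rot'],3).tolist(),bot.tcp_to_grasp,o['gripper_width'])
for n in ['scene','top']:
    cv2.imwrite(f'pics/{n}0.png',bot.snapshot(n)[:,:,::-1]); c=bot.camera_info(n);print(n,c['fx'],c['cx'],c['cy'],np.round(c['R'],3).tolist(),c['t'], -np.array(c['R']).T@c['t'])
E
```

```text
pics
0.0 [0.23738458 0.52344405 0.23067832] [[-0.001, -0.911, 0.413], [-0.001, 0.413, 0.911], [-1.0, 0.0, -0.001]] -0.0187 1.0027814926002643
scene 385.01074734701376 280.43432201682384 207.35980259406307 [[-0.294, 0.956, -0.019], [0.662, 0.189, -0.725], [-0.69, -0.226, -0.688]] [ 0.19913343 -0.33694653  1.37983282] [1.23307738 0.18508983 0.70879307]
top 438.34283709884437 278.1939338146671 206.9026842774329 [[-0.006, -1.0, -0.008], [-0.991, 0.007, -0.137], [0.137, 0.007, -0.991]] [-0.03168928  0.59702582  1.31147297] [ 0.4112732  -0.04458735  1.38067799]
```

View pics/scene0.png

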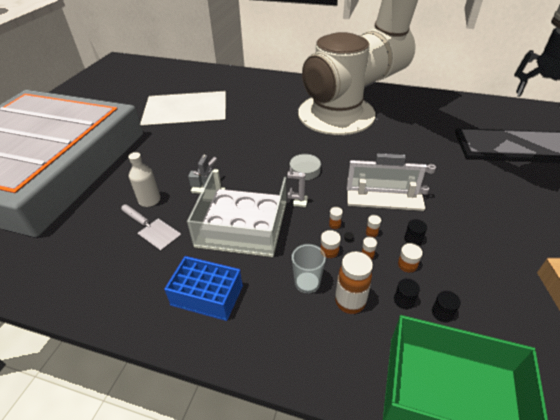

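View pics/top0.png

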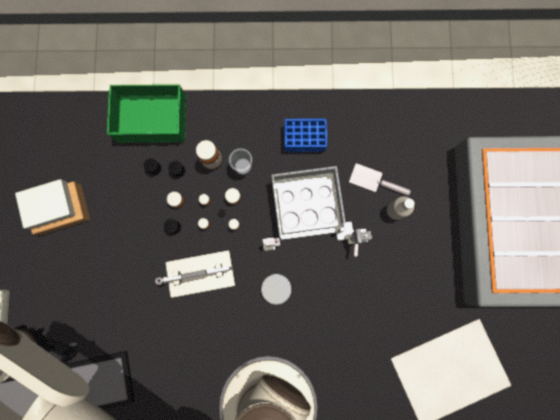

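The scene shows a station with its front towards the robot, pins at top-view (270,243) and latch near (355,240). The door rack is at about (200,275), with knuckles at the +y end, (160,282). White caps in the top view are at (174,200) and (232,196), both wide, and (204,200), (203,224) and (234,225), all narrow. The black pucks at (152,166), (176,169) and (171,227) are look-alikes, so I'll leave them.

```bash
cat > h.py <<'E'
from workcell import bot
import cv2,numpy as np
def ray(c,u,v,fish=False):
    x=np.array([(u-c['cx'])/c['fx'],(v-c['cy'])/c['fy']])
    if fish:
        r=np.hypot(*x); d=np.array([*(x*(np.sin(r)/r if r>1e-9 else 1)),np.cos(r)])
    else: d=np.array([*x,1.])
    R=np.array(c['R']); return -R.T@np.array(c['t']),R.T@d
def onz(c,u,v,z,fish=False):
    o,d=ray(c,u,v,fish); return o+d*(z-o[2])/d[2]
def proj(c,X,fish=False):
    p=np.array(c['R'])@np.array(X)+np.array(c['t'])
    if fish:
        s=np.hypot(p[0],p[1]); th=np.arctan2(s,p[2]); q=p[:2]/max(s,1e-9)*th
    else: q=p[:2]/p[2]
    return np.array([c['cx']+c['fx']*q[0],c['cy']+c['fy']*q[1]])
def blobs(im,m,amin,amax):
    n,l,s,ce=cv2.connectedComponentsWithStats(m.astype(np.uint8))
    return [(ce[i],s[i]) for i in range(1,n) if amin<=s[i][4]<=amax]
E
python3 - <<'E'
from h import *
im=cv2.imread('pics/top0.png');c=bot.camera_info('top')
hsv=cv2.cvtColor(im,cv2.COLOR_BGR2HSV)
m=hsv[:,:,2]>140
m2=m.copy();m2[:180]=0;m2[240:]=0;m2[:,:160]=0;m2[:,250:]=0
for ce,s in blobs(im,m2,20,500): print('jar',np.round(ce,1),s[2:],np.round(onz(c,*ce,.05),4))
crop=im[155:300,255:375];cv2.imwrite('pics/st.png',cv2.resize(crop,None,fx=4,fy=4,interpolation=cv2.INTER_CUBIC))
a=im[150:300,145:385]
cv2.imwrite('pics/a.png',cv2.resize(a,None,fx=3.3,fy=3.3,interpolation=cv2.INTER_CUBIC))
E
```

```text
jar [232. 195.] [ 15  15 177] [0.6335 0.1066 0.05  ]
jar [173.8 198.5] [ 15  14 174] [0.6239 0.2859 0.05  ]
jar [203.4 198.6] [10 10 85] [0.6228 0.1945 0.05  ]
jar [202.7 222.7] [11 10 86] [0.5485 0.1954 0.05  ]
jar [233.4 223.6] [10 10 86] [0.5451 0.1015 0.05  ]
```

View pics/a.png

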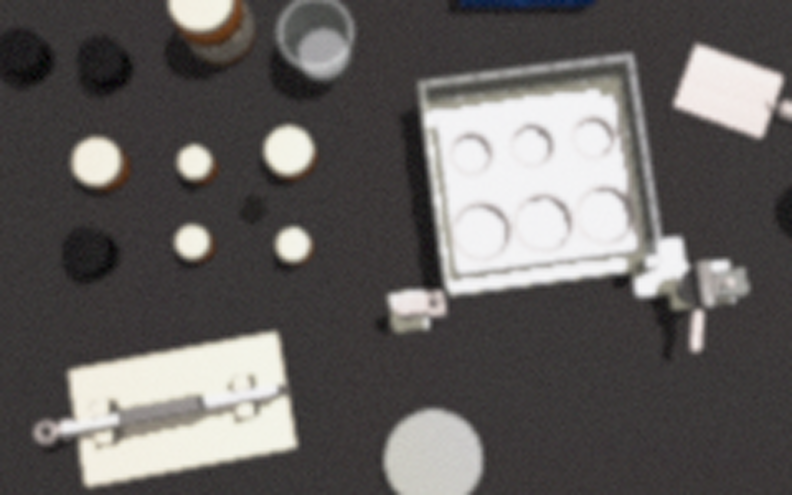

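The crop confirms 2 wide and 3 narrow white-capped jars. The station is yawed by a few degrees, with the wide row towards the robot and the door's hinge end to the left. Next I'll fit the station pose.

```bash
python3 - <<'E'
from h import *
from scipy.optimize import least_squares
c=bot.camera_info('top')
cr=lambda u,v:(u/3.3+145-.35,v/3.3+150-.35)
W=[onz(c,*cr(*p),.04)[:2] for p in [(482,230),(543,222),(604,213),(472,153),(533,145),(593,137)]]
M=np.array([(-.037,.058),(-.037,0),(-.037,-.058),(.037,.058),(.037,0),(.037,-.058)])
f=lambda p:(M@np.array([[np.cos(p[2]),np.sin(p[2])],[-np.sin(p[2]),np.cos(p[2])]])+p[:2]-W).ravel()
r=least_squares(f,[.6,-.1,.1]);print('station',r.x,np.degrees(r.x[2]),np.round(f(r.x)*1e3,1))
for n,p,z in [('pin',(435,304),.116),('latch',(720,284),.104),('knuck',(46,432),.106),('g1',(120,417),.133),('g2',(203,404),.133),('beaker',(316,33),.09),('reag',(205,3),.13),('wash',(403*3.3-145*3.3,(208-150)*3.3),.15),('blk',(90,253),.05),('blk2',(252,209),.02)]: print(n,np.round(onz(c,*cr(*p),z),4))
cw=bot.camera_info('wrist');print(cw['fx'],cw['cx'],cw['cy'],-np.array(cw['R']).T@cw['t'],np.round(cw['R'],3).tolist())
E
```

```text
station [ 0.60178809 -0.12623513  0.12518912] 7.1728082709716885 [-0.2  0.3 -0.1 -0.3 -1.  -0.9  0.4  0.8  0.5  0.6  0.5 -0.5]
pin [ 0.4851 -0.0303  0.116 ]
latch [ 0.5019 -0.2815  0.104 ]
knuck [0.3763 0.3093 0.106 ]
g1 [0.3894 0.2389 0.133 ]
g2 [0.3999 0.1681 0.133 ]
beaker [0.7348 0.0776 0.09  ]
reag [0.7529 0.1729 0.13  ]
wash [ 0.5773 -0.388   0.15  ]
blk [0.5379 0.2893 0.05  ]
blk2 [0.5817 0.144  0.02  ]
325.19226210127806 281.940182371191 212.01107921484572 [0.17563326 0.55233158 0.37263773] [[0.413, 0.911, -0.0], [0.877, -0.397, 0.271], [0.246, -0.112, -0.963]]
```

Call:
{"op": "jog_arm", "data": {"motion": [[[0, 0, -1.02, 31.1, -32.8, 0, 0], [0, 0, -1.02, 31.1, -32.8, 0, 0], [0, 0, -1.02, 31.1, -32.8, 0, 0], [0, 0, -1.02, 31.1, -32.8, 0, 0], [0, 0, -1.02, 31.1, -32.8, 0, 0], [0, 0, -1.02, 31.1, -32.8, 0, 0], [0, 0, -1.02, 31.1, -32.8, 0, 0], [0, 0, -1.02, 31.1, -32.8, 0, 0]]]}}

```text
t: 0.9
position: [0.5136, 0.2314, 0.2307]
tool_rot: [[-0.001, -0.12, 0.993], [-0.0, 0.993, 0.12], [-1.0, 0.0, -0.001]]
wrist_force: [0.5, 0.9, 0.5]
gripper_width: 1.003
```

```bash
python3 - <<'E'
from h import *
c=bot.camera_info('wrist');im=bot.snapshot('wrist')[:,:,::-1].copy();print(bot.get_obs()['position'])
cv2.imwrite('pics/w1.png',im)
v=cv2.cvtColor(im,cv2.COLOR_BGR2HSV)
m=(v[:,:,2]>130)&(v[:,:,1]<80)
bl=blobs(im,m,150,6000)
for p in [(.6335,.1066),(.6239,.2859),(.6228,.1945),(.5485,.1954),(.5451,.1015)]:
    q=proj(c,[*p,.05],True);b=min(bl,key=lambda b:np.hypot(*(b[0]-q)));print(p,np.round(q),np.round(b[0],1),b[1][2:],np.round(onz(c,*b[0],.05,True),4))
E
```

```text
[0.51772279 0.22646471 0.23003131]
(0.6335, 0.1066) [369. 307.] [365.7 305.8] [ 27  31 564] [0.6292 0.1075 0.05  ]
(0.6239, 0.2859) [394. 154.] [395.3 151.3] [  40   42 1272] [0.6249 0.2887 0.05  ]
(0.6228, 0.1945) [377. 237.] [378.5 234.6] [ 26  26 513] [0.6239 0.1974 0.05  ]
(0.5485, 0.1954) [310. 229.] [311.6 226.5] [ 28  28 591] [0.5495 0.1982 0.05  ]
(0.5451, 0.1015) [295. 305.] [296.7 302.2] [ 26  21 438] [0.5466 0.1053 0.05  ]
```

View pics/w1.png

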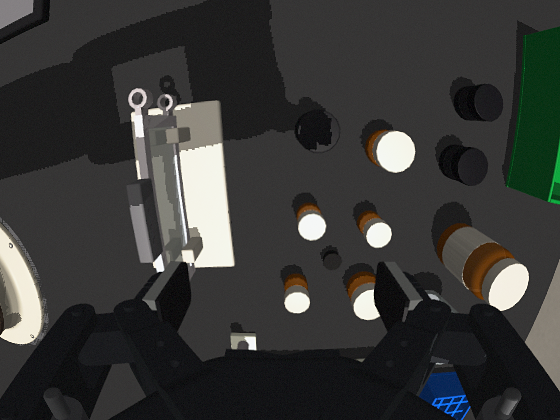

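Call:
{"op": "jog_arm", "data": {"motion": [[[0, 0, 0, 3.1, -3.0, 0, 110], [0, 0, 0, 3.1, -3.0, -3, 110], [0, 0, 0, 3.1, -3.0, -7, 110], [0, 0, 0, 3.1, -3.0, -11, 110], [0, 0, 0, 3.1, -3.0, -14, 110], [0, 0, 0, 3.1, -3.0, -14, 110], [0, 0, 0, 3.1, -3.0, -14, 110]]]}}

```text
t: 1.65
position: [0.5489, 0.1965, 0.0908]
tool_rot: [[-0.001, -0.12, 0.993], [-0.003, 0.993, 0.12], [-1.0, -0.002, -0.001]]
wrist_force: [1.1, 0.6, 0.9]
gripper_width: 0.565
```

```bash
cat > look.py <<'E'
from h import *
import sys
J=[(.629,.107),(.6245,.287),(.6235,.196),(.549,.197),(.546,.103)]
def jars(save=None,z=.05):
    o=bot.get_obs();c=bot.camera_info('wrist');im=bot.snapshot('wrist')[:,:,::-1].copy();print(o['t'],np.round(o['position'],4),'qv',np.abs(o['qvel']).max().round(2))
    if save: cv2.imwrite(f'pics/{save}.png',im)
    v=cv2.cvtColor(im,cv2.COLOR_BGR2HSV);m=(v[:,:,2]>130)&(v[:,:,1]<80)
    for b in blobs(im,m,150,8000):
        X=onz(c,*b[0],z,True)
        if .45<X[0]<.72 and .03<X[1]<.36: print(np.round(b[0],1),b[1][2:],'fill',round(b[1][4]/(b[1][2]*b[1][3]),2),np.round(X,4))
if __name__=='__main__': jars(*sys.argv[1:2])
E
python3 look.py
```

```text
1.65 [0.5489 0.1965 0.0908] qv 1.63
[426.4 107.4] [  64   72 3541] fill 0.77 [0.6244 0.288  0.05  ]
[282.5 238.2] [  50   45 1698] fill 0.75 [0.5498 0.198  0.05  ]
[397.9 250.8] [  42   43 1384] fill 0.77 [0.6236 0.1976 0.05  ]
[264.6 347.2] [ 38  14 308] fill 0.58 [0.5473 0.1138 0.05  ]
[393.9 361.7] [ 17  24 261] fill 0.64 [0.6475 0.1056 0.05  ]
```

Call:
{"op": "jog_arm", "data": {"motion": [[[0, 0, 0, 0.1, 0.15, -4, 110], [0, 0, 0, 0.1, 0.15, -7.2, 110], [0, 0, 0, 0.1, 0.15, -7.2, 110], [0, 0, 0, 0.1, 0.15, -7.2, 255], [0, 0, 0, 0.1, 0.15, -7.2, 255], [0, 0, 0, 0.1, 0.15, -7.2, 255], [0, 0, 0, 0.1, 0.15, -7.2, 255]]]}}

```text
t: 2.4
position: [0.5519, 0.1985, 0.0225]
tool_rot: [[0.005, -0.12, 0.993], [-0.001, 0.993, 0.12], [-1.0, -0.002, 0.005]]
wrist_force: [-0.4, 0.9, 9.5]
gripper_width: 0.334
```

Call:
{"op": "jog_arm", "data": {"motion": [[[0, 0, 0, 0, 0, 0, 255], [0, 0, 0, 0, 0, 4, 255], [0, 0, 0, 0, 0, 9, 255], [0, 0, 0, 0, 0, 14, 255], [0, 0, 0, 2, -4, 17, 255], [0, 0, 0, 3.5, -9, 17, 255], [0, 0, 0, 5, -14, 17, 255], [0, 0, 0, 5, -14, 17, 255]]]}}

```text
t: 3.2
position: [0.603, 0.054, 0.1939]
tool_rot: [[0.007, -0.117, 0.993], [-0.002, 0.993, 0.117], [-1.0, -0.003, 0.007]]
wrist_force: [-0.4, 0.3, -0.8]
gripper_width: 0.33
```

```bash
python3 look.py w2
```

```text
3.2 [0.603  0.054  0.1939] qv 3.21
[133.4  56.1] [  46  118 4667] fill 0.86 [0.4525 0.1755 0.05  ]
[323.3  45.6] [ 33  32 819] fill 0.78 [0.6243 0.1962 0.05  ]
[323.6 143.7] [  48   48 1811] fill 0.79 [0.6353 0.1088 0.05  ]
[223.3 137.6] [ 32  32 784] fill 0.77 [0.547  0.1043 0.05  ]
```

View pics/w2.png

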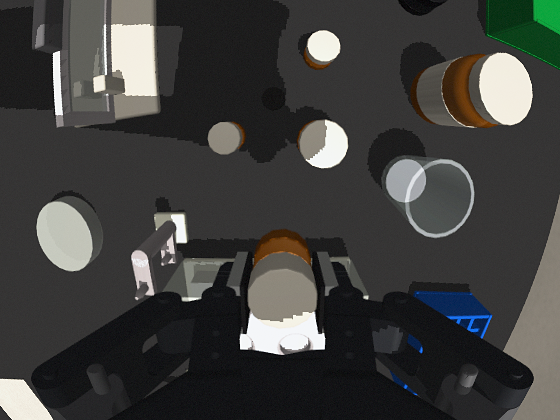

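Jar held (orange body with its white cap between the pads, near (283,290)). Now I'll look at the station from its right side.

Call:
{"op": "jog_arm", "data": {"motion": [[[0, 0, 0, -0.5, -5, 1, 255], [0, 0, 0, -1, -10, 2, 255], [0, 0, 0, -2, -15, 2, 255], [0, 0, 0, -2, -20, 2, 255], [0, 0, 0, -2, -25, 2, 255], [0, 0, 0, -2, -27, 2, 255], [0, 0, 0, -2, -27, 2, 255], [0, 0, 0, -2, -27, 2, 255]]]}}

```text
t: 4.05
position: [0.5829, -0.2143, 0.2141]
tool_rot: [[0.007, -0.116, 0.993], [-0.002, 0.993, 0.116], [-1.0, -0.002, 0.007]]
wrist_force: [0.1, -0.1, -1.0]
gripper_width: 0.331
```

```bash
python3 look.py w3
```

```text
4.05 [ 0.5829 -0.2143  0.2141] qv 1.4
```

View pics/w3.png

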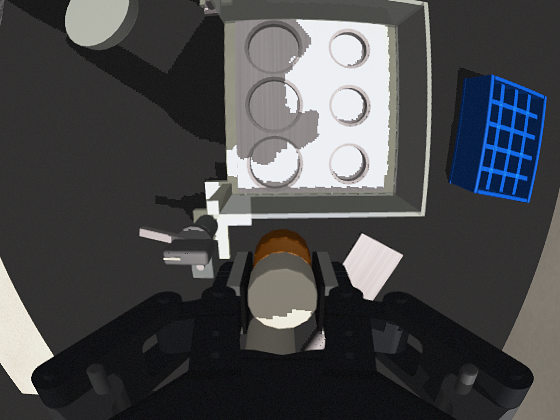

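```bash
cat > fit.py <<'E'
from h import *
from scipy.optimize import least_squares
M=np.array([(-.037,.058),(-.037,0),(-.037,-.058),(.037,.058),(.037,0),(.037,-.058)])
def fit(c,P):
    W=np.array([onz(c,*p,.04,True)[:2] for p in P])
    f=lambda p:(M@np.array([[np.cos(p[2]),np.sin(p[2])],[-np.sin(p[2]),np.cos(p[2])]])+p[:2]-W).ravel()
    r=least_squares(f,[.6,-.1,.1]);print('station',r.x.round(4),np.degrees(r.x[2]).round(2),np.round(f(r.x)*1e3,1));return r.x
E
python3 - <<'E'
from fit import *
c=bot.camera_info('wrist')
s=fit(c,[(274,47.5),(275,105),(274.5,162),(349.5,49),(349.5,105.5),(349,164)])
R=np.array([[np.cos(s[2]),-np.sin(s[2])],[np.sin(s[2]),np.cos(s[2])]])
for n,p in [('n+',(.037,.058)),('n0',(.037,0)),('n-',(.037,-.058)),('w+',(-.037,.058)),('w0',(-.037,0)),('w-',(-.037,-.058)),('pin',(-.1,.11)),('latch',(-.116,-.13))]: print(n,(R@p+s[:2]).round(4))
print('latchpix',onz(c,188,252,.104,True))
E
```

```text
station [ 0.6039 -0.1239  0.1219] 6.98 [-0.5  1.3 -1.1  0.3  0.1 -2.   0.5  0.8  0.8 -0.1  0.2 -0.3]
n+ [ 0.6336 -0.0619]
n0 [ 0.6406 -0.1194]
n- [ 0.6477 -0.177 ]
w+ [ 0.5601 -0.0709]
w0 [ 0.5672 -0.1284]
w- [ 0.5742 -0.186 ]
pin [ 0.4913 -0.0269]
latch [ 0.5046 -0.2671]
latchpix [ 0.50852738 -0.26042803  0.104     ]
```

```bash
python3 - <<'E'
from h import *
c=bot.camera_info('wrist');o=bot.get_obs();p=o['position']
print(p,onz(c,283.5,290,p[2]+.0275,True)-p, proj(c,[p[0],p[1],p[2]+.0275],True))
for e in [(248,290),(319,290),(283,326),(283,252)]: print(onz(c,*e,p[2]+.0275,True)-p)
E
```

```text
[ 0.58295691 -0.21371166  0.21412532] [0.00063103 0.00465496 0.0275    ] [280.58622942 299.64515879]
[-0.0134988   0.00291161  0.0275    ]
[0.01483608 0.00611927 0.0275    ]
[ 0.00256014 -0.01314357  0.0275    ]
[-0.00153812  0.02112444  0.0275    ]
```

Call:
{"op": "jog_arm", "data": {"motion": [[[0, 0, 0, 2, 5, 0, 255], [0, 0, 0, 4, 10, 0, 255], [0, 0, 0, 4.95, 15, 0, 255], [0, 0, 0, 4.95, 15, -3, 255], [0, 0, 0, 4.95, 15, -8, 255], [0, 0, 0, 4.95, 15, -13, 255], [0, 0, 0, 4.95, 15, -13.5, 255], [0, 0, 0, 4.95, 15, -13.5, 255]]]}}

```text
t: 4.9
position: [0.6324, -0.0626, 0.0798]
tool_rot: [[0.006, -0.118, 0.993], [-0.001, 0.993, 0.118], [-1.0, -0.002, 0.006]]
wrist_force: [-0.4, -0.5, 1.2]
gripper_width: 0.329
```

Call:
{"op": "jog_arm", "data": {"motion": [[[0, 0, 0, 0, 0, -0.7, 255], [0, 0, 0, 0, 0, -1.2, 255], [0, 0, 0, 0, 0, -1.7, 255], [0, 0, 0, 0, 0, -2.2, 255], [0, 0, 0, 0, 0, -2.7, 255], [0, 0, 0, 0, 0, -3.1, 255], [0, 0, 0, 0, 0, -3.1, 255]]]}}

```text
t: 5.6
position: [0.6324, -0.0627, 0.0487]
tool_rot: [[0.006, -0.118, 0.993], [-0.001, 0.993, 0.118], [-1.0, -0.002, 0.006]]
wrist_force: [-0.1, 0.7, -0.7]
gripper_width: 0.331
```

Call:
{"op": "jog_arm", "data": {"motion": [[[0, 0, 0, 0, 0, 0, 110], [0, 0, 0, 0, 0, 0, 110], [0, 0, 0, 0, 0, 0, 110], [0, 0, 0, 0, 0, 4, 110], [0, 0, 0, 0, 0, 9, 110], [0, 0, 0, -2, 2, 13, 110], [0, 0, 0, -5, 6, 13, 110], [0, 0, 0, -7, 10, 13, 110]]]}}

```text
t: 6.4
position: [0.5614, 0.0379, 0.18]
tool_rot: [[0.008, -0.117, 0.993], [-0.001, 0.993, 0.117], [-1.0, -0.002, 0.008]]
wrist_force: [0.5, 1.4, -0.8]
gripper_width: 0.569
```

Call:
{"op": "jog_arm", "data": {"motion": [[[0, 0, 0, -1.6, 5, -3, 110], [0, 0, 0, -1.6, 6.6, -5, 110], [0, 0, 0, -1.6, 6.6, -8, 110], [0, 0, 0, -1.6, 6.6, -8, 110], [0, 0, 0, -1.6, 6.6, -8, 110]]]}}

```text
t: 6.9
position: [0.5456, 0.1037, 0.1006]
tool_rot: [[0.008, -0.117, 0.993], [-0.002, 0.993, 0.117], [-1.0, -0.002, 0.008]]
wrist_force: [-0.5, -0.0, -0.0]
gripper_width: 0.566
```

```bash
python3 look.py
```

```text
6.9 [0.5456 0.1037 0.1006] qv 1.55
[441.4   2.4] [ 34   7 180] fill 0.76 [0.6311 0.2704 0.05  ]
[422.2 106.2] [  41   46 1471] fill 0.78 [0.6236 0.1964 0.05  ]
[411.9 239.4] [  57   60 2665] fill 0.78 [0.6338 0.1096 0.05  ]
[282.  233.7] [  47   43 1583] fill 0.78 [0.5467 0.1045 0.05  ]
[481.6 260. ] [  40   47 1418] fill 0.75 [0.6987 0.0985 0.05  ]
```

Call:
{"op": "jog_arm", "data": {"motion": [[[0, 0, 0, 0.1, 0.1, -4, 110], [0, 0, 0, 0.1, 0.1, -7.8, 110], [0, 0, 0, 0.1, 0.1, -7.8, 110], [0, 0, 0, 0.1, 0.1, -7.8, 255], [0, 0, 0, 0.1, 0.1, -7.8, 255], [0, 0, 0, 0.1, 0.1, -7.8, 255], [0, 0, 0, 0.1, 0.1, -7.8, 255]]]}}

```text
t: 7.65
position: [0.5486, 0.1044, 0.0259]
tool_rot: [[0.013, -0.116, 0.993], [-0.001, 0.993, 0.116], [-1.0, -0.003, 0.013]]
wrist_force: [-1.6, -1.0, 10.7]
gripper_width: 0.33
```

Call:
{"op": "jog_arm", "data": {"motion": [[[0, 0, 0, 0, 0, 0, 255], [0, 0, 0, 0, 0, 4, 255], [0, 0, 0, 0, 0, 9, 255], [0, 0, 0, 0, 0, 14, 255], [0, 0, 0, 2, -4, 17, 255], [0, 0, 0, 3.5, -8.5, 17, 255], [0, 0, 0, 5.5, -13, 17, 255], [0, 0, 0, 7.3, -17, 17, 255]]]}}

```text
t: 8.45
position: [0.6222, -0.0678, 0.1976]
tool_rot: [[0.016, -0.116, 0.993], [-0.002, 0.993, 0.116], [-1.0, -0.004, 0.015]]
wrist_force: [1.9, 0.9, -0.9]
gripper_width: 0.331
```

Call:
{"op": "jog_arm", "data": {"motion": [[[0, 0, 0, 1.7, -4, 0, 255], [0, 0, 0, 1.7, -5.3, 0, 255], [0, 0, 0, 1.7, -5.3, -4, 255], [0, 0, 0, 1.7, -5.3, -8, 255], [0, 0, 0, 1.7, -5.3, -11.2, 255], [0, 0, 0, 1.7, -5.3, -11.2, 255]]]}}

```text
t: 9.05
position: [0.6372, -0.12, 0.0821]
tool_rot: [[0.01, -0.116, 0.993], [-0.0, 0.993, 0.116], [-1.0, -0.001, 0.01]]
wrist_force: [-0.1, -0.8, -0.8]
gripper_width: 0.329
```

Call:
{"op": "jog_arm", "data": {"motion": [[[0, 0, 0, 0, 0, -0.7, 255], [0, 0, 0, 0, 0, -1.2, 255], [0, 0, 0, 0, 0, -1.7, 255], [0, 0, 0, 0, 0, -2.2, 255], [0, 0, 0, 0, 0, -2.7, 255], [0, 0, 0, 0, 0, -3.3, 255], [0, 0, 0, 0, 0, -3.3, 255]]]}}

```text
t: 9.75
position: [0.6378, -0.1202, 0.0506]
tool_rot: [[0.012, -0.116, 0.993], [-0.001, 0.993, 0.116], [-1.0, -0.002, 0.012]]
wrist_force: [-4.7, 1.4, 16.7]
gripper_width: 0.329
```

Call:
{"op": "jog_arm", "data": {"motion": [[[0, 0, 0, 0, 0, 0, 110], [0, 0, 0, 0, 0, 0, 110], [0, 0, 0, 0, 0, 0, 110], [0, 0.012, 0, 0, 0, 4, 110], [0, 0.012, 0, 0, 0, 9, 110], [0, 0.012, 0, -2, 3, 13, 110], [0, 0.012, 0, -3, 7.5, 13, 110], [0, 0.012, 0, -3, 12, 13, 110]]]}}

```text
t: 10.55
position: [0.6072, 0.0007, 0.1824]
tool_rot: [[0.002, -0.115, 0.993], [-0.001, 0.993, 0.115], [-1.0, -0.001, 0.002]]
wrist_force: [0.5, -0.3, -0.6]
gripper_width: 0.567
```

Call:
{"op": "jog_arm", "data": {"motion": [[[0, 0, 0, 0, 5, 0, 110], [0, 0, 0, 0, 10, 0, 110], [0, 0, 0, 1, 15, 0, 110], [0, 0, 0, 1.6, 19.6, 0, 110], [0, 0, 0, 1.6, 19.6, -4, 110], [0, 0, 0, 1.6, 19.6, -8, 110], [0, 0, 0, 1.6, 19.6, -8, 110]]]}}

```text
t: 11.25
position: [0.6205, 0.1966, 0.0967]
tool_rot: [[-0.006, -0.115, 0.993], [-0.003, 0.993, 0.115], [-1.0, -0.002, -0.006]]
wrist_force: [-0.9, 0.2, -0.4]
gripper_width: 0.567
```

```bash
python3 look.py
```

```text
11.25 [0.6205 0.1966 0.0967] qv 5.35
[309.1  86.4] [  75   73 4177] fill 0.76 [0.6259 0.2882 0.05  ]
[287.8 236.5] [  48   44 1621] fill 0.77 [0.6245 0.1974 0.05  ]
[287.1 340.5] [  58   30 1287] fill 0.74 [0.6339 0.1173 0.05  ]
[147.2 384.8] [ 14  18 154] fill 0.61 [0.5206 0.0433 0.05  ]
```

Call:
{"op": "jog_arm", "data": {"motion": [[[0, 0.006, 0, 0.35, 0.05, -4, 110], [0, 0.006, 0, 0.35, 0.05, -7.2, 110], [0, 0.006, 0, 0.35, 0.05, -7.2, 110], [0, 0, 0, 0.35, 0.05, -7.2, 255], [0, 0, 0, 0.35, 0.05, -7.2, 255], [0, 0, 0, 0.35, 0.05, -7.2, 255], [0, 0, 0, 0.35, 0.05, -7.2, 255]]]}}

```text
t: 12.0
position: [0.6269, 0.1972, 0.0314]
tool_rot: [[0.002, -0.115, 0.993], [-0.001, 0.993, 0.115], [-1.0, -0.001, 0.002]]
wrist_force: [-0.0, -0.3, 10.0]
gripper_width: 0.324
```

Call:
{"op": "jog_arm", "data": {"motion": [[[0, 0, 0, 0, 0, 0, 255], [0, 0, 0, 0, 0, 4, 255], [0, 0, 0, 0, 0, 9, 255], [0, 0, 0, -1, -2, 14, 255], [0, 0, 0, -2, -6, 16, 255], [0, 0, 0, -2, -10.5, 16, 255], [0, 0, 0, -2, -15, 16, 255], [0, 0, 0, -1, -20, 16, 255]]]}}

```text
t: 12.8
position: [0.6161, -0.003, 0.1935]
tool_rot: [[0.004, -0.116, 0.993], [-0.001, 0.993, 0.116], [-1.0, -0.002, 0.004]]
wrist_force: [1.8, 0.4, 0.2]
gripper_width: 0.331
```

Call:
{"op": "jog_arm", "data": {"motion": [[[0, 0, 0, 1, -5, 0, 255], [0, 0, 0, 2, -10, 0, 255], [0, 0, 0, 3, -14.5, 0, 255], [0, 0, 0, 3, -17.4, 0, 255], [0, 0, 0, 3, -17.4, -3, 255], [0, 0, 0, 3, -17.4, -7, 255], [0, 0, 0, 3, -17.4, -10.3, 255], [0, 0, 0, 3, -17.4, -10.3, 255]]]}}

```text
t: 13.6
position: [0.6443, -0.1764, 0.0869]
tool_rot: [[-0.001, -0.116, 0.993], [0.001, 0.993, 0.116], [-1.0, 0.001, -0.001]]
wrist_force: [-0.4, 0.1, -0.0]
gripper_width: 0.333
```

Call:
{"op": "jog_arm", "data": {"motion": [[[0, 0, 0, 0, 0, -0.7, 255], [0, 0, 0, 0, 0, -1.2, 255], [0, 0, 0, 0, 0, -1.7, 255], [0, 0, 0, 0, 0, -2.2, 255], [0, 0, 0, 0, 0, -2.7, 255], [0, 0, 0, 0, 0, -3.2, 255], [0, 0, 0, 0, 0, -3.4, 255], [0, 0, 0, 0, 0, -3.4, 255]]]}}

```text
t: 14.4
position: [0.6457, -0.1769, 0.0562]
tool_rot: [[0.003, -0.116, 0.993], [-0.001, 0.993, 0.116], [-1.0, -0.001, 0.003]]
wrist_force: [-3.9, 1.8, 24.3]
gripper_width: 0.324
```

Call:
{"op": "jog_arm", "data": {"motion": [[[0, 0, 0, 0, 0, 0, 110], [0, 0, 0, 0, 0, 0, 110], [0, 0, 0, 0, 0, 0, 110], [0, 0, 0, 0, 0, 4, 110], [0, 0, 0, 0, 0, 9, 110], [0, 0, 0, -1, 3, 12.5, 62], [0, 0, 0, -2, 7.5, 12.5, 62], [0, 0, 0, -2, 12, 12.5, 62]]]}}

```text
t: 15.2
position: [0.625, -0.0561, 0.1824]
tool_rot: [[0.005, -0.114, 0.993], [-0.001, 0.993, 0.114], [-1.0, -0.002, 0.005]]
wrist_force: [0.8, 0.1, -1.5]
gripper_width: 0.754
```

Call:
{"op": "jog_arm", "data": {"motion": [[[0, 0, 0, 0, 5, 0, 62], [0, 0, 0, 0, 10, 0, 62], [0, 0, 0, 0.7, 14, 0, 62], [0, 0, 0, 0.8, 16.6, -1, 62], [0, 0, 0, 0.8, 16.6, -4, 62], [0, 0, 0, 0.8, 16.6, -8, 62], [0, 0, 0, 0.8, 16.6, -8, 62], [0, 0, 0, 0.8, 16.6, -8, 62]]]}}

```text
t: 16.0
position: [0.633, 0.1098, 0.1029]
tool_rot: [[0.004, -0.114, 0.993], [-0.001, 0.993, 0.114], [-1.0, -0.002, 0.004]]
wrist_force: [-0.4, -0.2, 1.1]
gripper_width: 0.759
```

```bash
python3 look.py w4
```

```text
16.0 [0.633  0.1098 0.1029] qv 2.11
[56.1 91.5] [  57  185 7832] fill 0.74 [0.4658 0.193  0.05  ]
[284.  233.9] [  69   64 3408] fill 0.77 [0.6353 0.1098 0.05  ]
[401.1 257.4] [  53   52 1899] fill 0.69 [0.7171 0.1012 0.05  ]
[112.3 295.8] [ 36  16 205] fill 0.36 [0.5111 0.0433 0.05  ]
```

View pics/w4.png

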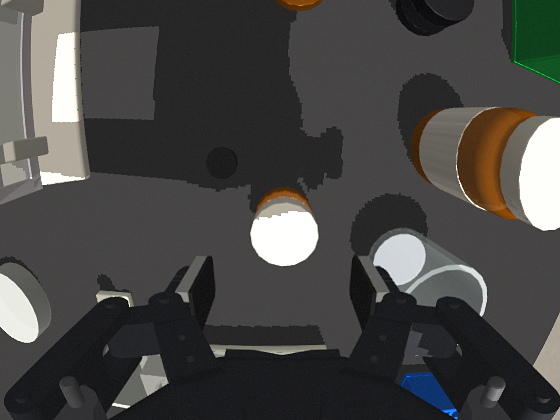

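The beaker (rim around (440,290)) is close to the right finger linkage, so I'll turn the jaws about 50° away from it before going down on this wide jar at (284,234).

Call:
{"op": "jog_arm", "data": {"motion": [[[0, 0, 0.87, 0.2, 0, 0, 62], [0, 0, 0.87, 0.2, 0, 0, 62], [0, 0, 0.87, 0.2, 0, 0, 62], [0, 0, 0.87, 0.2, 0, 0, 62], [0, 0, 0.87, 0.2, 0, 0, 62], [0, 0, 0.87, 0.2, 0, -3, 62], [0, 0, 0.87, 0.2, 0, -5, 62], [0, 0, 0.87, 0.2, 0, -5, 62]]]}}

```text
t: 16.85
position: [0.6354, 0.1095, 0.0538]
tool_rot: [[0.004, -0.832, 0.554], [0.004, 0.554, 0.832], [-1.0, -0.001, 0.005]]
wrist_force: [0.2, 0.0, -1.2]
gripper_width: 0.759
```

Call:
{"op": "jog_arm", "data": {"motion": [[[0, 0, 0, 0, 0, -2.4, 62], [0, 0, 0, 0, 0, -2.4, 62], [0, 0, 0, 0, 0, -2.4, 255], [0, 0, 0, 0, 0, -2.4, 255], [0, 0, 0, 0, 0, -2.4, 255], [0, 0, 0, 0, 0, -2.4, 255], [0, 0, 0, 0, 0, -2.4, 255]]]}}

```text
t: 17.55
position: [0.6365, 0.1094, 0.0325]
tool_rot: [[0.007, -0.832, 0.554], [0.004, 0.554, 0.832], [-1.0, -0.004, 0.007]]
wrist_force: [-0.9, -0.8, 7.0]
gripper_width: 0.486
```

Call:
{"op": "jog_arm", "data": {"motion": [[[0, 0, 0, 0, 0, 4, 255], [0, 0, 0, 0, 0, 9, 255], [0, 0, -0.15, -2, -1, 13, 255], [0, 0, -0.3, -4, -5, 16, 255], [0, 0, -0.45, -5, -9.5, 16, 255], [0, 0, -0.6, -6, -14, 16, 255], [0, 0, -0.75, -6.5, -18, 16, 255], [0, 0, -0.87, -7.1, -22, 16, 255]]]}}

```text
t: 18.35
position: [0.5652, -0.1122, 0.1947]
tool_rot: [[0.01, -0.107, 0.994], [-0.004, 0.994, 0.107], [-1.0, -0.005, 0.009]]
wrist_force: [0.9, -0.9, -0.7]
gripper_width: 0.497
```

```bash
python3 -c "
from workcell import bot;o=bot.get_obs();print(o['position'],o['tool_rot'].round(3).tolist())"
```

```text
[ 0.56517679 -0.11224604  0.19468259] [[0.01, -0.107, 0.994], [-0.004, 0.994, 0.107], [-1.0, -0.005, 0.009]]
```

Call:
{"op": "jog_arm", "data": {"motion": [[[0, 0, 0, 0, -1.65, 0, 255], [0, 0, 0, 0, -1.65, -3, 255], [0, 0, 0, 0, -1.65, -7, 255], [0, 0, 0, 0, -1.65, -10, 255], [0, 0, 0, 0, -1.65, -10.5, 255], [0, 0, 0, 0, -1.65, -10.5, 255]]]}}

```text
t: 18.95
position: [0.5654, -0.1288, 0.0909]
tool_rot: [[0.01, -0.107, 0.994], [-0.004, 0.994, 0.107], [-1.0, -0.005, 0.01]]
wrist_force: [-0.9, -0.5, -0.1]
gripper_width: 0.491
```

Call:
{"op": "jog_arm", "data": {"motion": [[[0, 0, 0, 0, 0, -0.7, 255], [0, 0, 0, 0, 0, -1.2, 255], [0, 0, 0, 0, 0, -1.7, 255], [0, 0, 0, 0, 0, -2.2, 255], [0, 0, 0, 0, 0, -2.7, 255], [0, 0, 0, 0, 0, -3.0, 255], [0, 0, 0, 0, 0, -3.2, 255], [0, 0, 0, 0, 0, -3.2, 255]]]}}

```text
t: 19.75
position: [0.5655, -0.1289, 0.0588]
tool_rot: [[0.01, -0.107, 0.994], [-0.004, 0.994, 0.107], [-1.0, -0.005, 0.01]]
wrist_force: [0.4, -0.7, -1.1]
gripper_width: 0.489
```

Call:
{"op": "jog_arm", "data": {"motion": [[[0, 0, 0, 0, 0, 0, 62], [0, 0, 0, 0, 0, 0, 62], [0, 0, 0, 0, 0, 0, 62], [0, 0.01, 0, 0, 0, 4, 62], [0, 0.01, 0, 0, 0, 9, 62], [0, 0.01, 0, 0, 4, 12.5, 62], [0, 0.01, 0, 0, 8.5, 12.5, 62], [0, 0.01, 0, 1, 13, 12.5, 62]]]}}

```text
t: 20.55
position: [0.5753, 0.0024, 0.1857]
tool_rot: [[0.003, -0.106, 0.994], [-0.004, 0.994, 0.106], [-1.0, -0.004, 0.002]]
wrist_force: [0.6, -0.1, -0.7]
gripper_width: 0.756
```

Call:
{"op": "jog_arm", "data": {"motion": [[[0, 0, 0, 1, 5, 0, 62], [0, 0, 0, 2, 10, 0, 62], [0, 0, 0, 3, 14.5, 0, 62], [0, 0, 0, 4, 19, 0, 62], [0, 0, 0, 5, 24, -1, 62], [0, 0, 0, 5, 28.5, -4, 62], [0, 0, 0, 5, 28.5, -8, 62], [0, 0, 0, 5, 28.5, -8, 62]]]}}

```text
t: 21.35
position: [0.6225, 0.288, 0.0996]
tool_rot: [[-0.006, -0.108, 0.994], [-0.007, 0.994, 0.108], [-1.0, -0.006, -0.006]]
wrist_force: [-0.2, -0.2, -0.7]
gripper_width: 0.756
```

```bash
python3 look.py
```

```text
21.35 [0.6225 0.288  0.0996] qv 5.14
[286.6 230.7] [  71   71 3864] fill 0.77 [0.6256 0.2912 0.05  ]
[189.6 277.5] [ 31  46 487] fill 0.34 [0.564  0.2501 0.05  ]
[374.1 277.4] [ 30  46 486] fill 0.35 [0.6883 0.264  0.05  ]
```

Call:
{"op": "jog_arm", "data": {"motion": [[[0, 0.006, 0, 0.3, 0.15, -4, 62], [0, 0.006, 0, 0.3, 0.15, -6.9, 62], [0, 0.006, 0, 0.3, 0.15, -6.9, 62], [0, 0, 0, 0.3, 0.15, -6.9, 255], [0, 0, 0, 0.3, 0.15, -6.9, 255], [0, 0, 0, 0.3, 0.15, -6.9, 255], [0, 0, 0, 0.3, 0.15, -6.9, 255]]]}}

```text
t: 22.1
position: [0.6285, 0.2887, 0.0383]
tool_rot: [[0.003, -0.106, 0.994], [-0.005, 0.994, 0.106], [-1.0, -0.005, 0.002]]
wrist_force: [-1.2, -1.9, 6.5]
gripper_width: 0.483
```

Call:
{"op": "jog_arm", "data": {"motion": [[[0, 0, 0, 0, 0, 4, 255], [0, 0, 0, 0, 0, 9, 255], [0, 0, 0, -1, -2, 13, 255], [0, 0, 0, -2, -6, 16, 255], [0, 0, 0, -3, -10.5, 16, 255], [0, 0, 0, -4, -15, 16, 255], [0, 0, 0, -4, -20, 16, 255], [0, 0, 0, -4, -24, 16, 255]]]}}

```text
t: 22.9
position: [0.5882, 0.0462, 0.2016]
tool_rot: [[0.007, -0.105, 0.994], [-0.005, 0.994, 0.106], [-1.0, -0.006, 0.006]]
wrist_force: [0.6, 0.9, -1.6]
gripper_width: 0.486
```

Call:
{"op": "jog_arm", "data": {"motion": [[[0, 0, 0, -1, -5, 0, 255], [0, 0, 0, -1.5, -10, 0, 255], [0, 0, 0, -1.5, -15, 0, 255], [0, 0, 0, -1.5, -19.5, 0, 255], [0, 0, 0, -1.5, -23.3, 0, 255], [0, 0, 0, -1.5, -23.3, -4, 255], [0, 0, 0, -1.5, -23.3, -8, 255], [0, 0, 0, -1.5, -23.3, -10.3, 255]]]}}

```text
t: 23.7
position: [0.5727, -0.1873, 0.0984]
tool_rot: [[0.007, -0.104, 0.995], [-0.006, 0.995, 0.104], [-1.0, -0.006, 0.007]]
wrist_force: [0.5, 0.2, -1.4]
gripper_width: 0.481
```

Call:
{"op": "jog_arm", "data": {"motion": [[[0, 0, 0, 0, 0, 0, 255], [0, 0, 0, 0, 0, -0.7, 255], [0, 0, 0, 0, 0, -1.2, 255], [0, 0, 0, 0, 0, -1.7, 255], [0, 0, 0, 0, 0, -2.2, 255], [0, 0, 0, 0, 0, -2.7, 255], [0, 0, 0, 0, 0, -3.2, 255], [0, 0, 0, 0, 0, -3.2, 255]]]}}

```text
t: 24.5
position: [0.5724, -0.1872, 0.0655]
tool_rot: [[0.006, -0.104, 0.995], [-0.005, 0.995, 0.104], [-1.0, -0.006, 0.006]]
wrist_force: [0.6, 0.6, -1.6]
gripper_width: 0.479
```

Call:
{"op": "jog_arm", "data": {"motion": [[[0, 0, 0, 0, 0, -0.2, 255], [0, 0, 0, 0, 0, -0.4, 255], [0, 0, 0, 0, 0, -0.4, 255]]]}}

```text
t: 24.8
position: [0.5728, -0.1875, 0.0641]
tool_rot: [[0.008, -0.105, 0.994], [-0.006, 0.994, 0.105], [-1.0, -0.007, 0.007]]
wrist_force: [-12.0, 4.5, 30.1]
gripper_width: 0.484
```

Call:
{"op": "jog_arm", "data": {"motion": [[[0, 0, 0, 0, 0, 0, 62], [0, 0, 0, 0, 0, 0, 62], [0, 0, 0, 0, 0, 0, 62], [0, 0, 0, 0, 0, 4, 62], [0, 0, 0, 0, 0, 9, 62], [0, 0, 0, 0, -3, 14, 62], [0, 0, 0, 0, -3, 16, 62], [0, 0, 0, 0, -3, 16, 62]]]}}

```text
t: 25.6
position: [0.5738, -0.2188, 0.2281]
tool_rot: [[0.013, -0.104, 0.995], [-0.009, 0.995, 0.104], [-1.0, -0.011, 0.012]]
wrist_force: [0.3, 0.2, 0.5]
gripper_width: 0.757
```

```bash
python3 look.py w5
```

```text
25.6 [ 0.5738 -0.2188  0.2281] qv 4.97
```

View pics/w5.png

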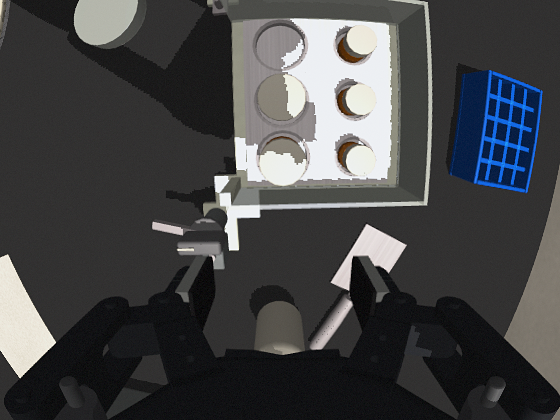

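All five jars sit in pockets: narrow caps at (361,44), (358,99) and (359,157), wide at (282,98) and (283,158). The latch bar at (200,248) lies along the station's x axis. Next is the door.

Call:
{"op": "jog_arm", "data": {"motion": [[[0.009, 0.013, 0, -1, 5, 0, 62], [0.009, 0.013, 0.04, -3, 9.5, 0, 62], [0.009, 0.013, 0.04, -5, 14, 0, 62], [0.009, 0.013, 0.04, -7, 18.5, 0, 62], [0.009, 0.013, 0.04, -9, 23, 0, 62], [0.009, 0.013, 0.04, -11, 27.5, 0, 62], [0.009, 0.013, 0.04, -13, 32, 0, 62], [0.009, 0.013, 0.04, -15, 36, 0, 62]]]}}

```text
t: 26.45
position: [0.4215, 0.1438, 0.2242]
tool_rot: [[-0.004, -0.144, 0.99], [0.002, 0.99, 0.144], [-1.0, 0.002, -0.004]]
wrist_force: [0.7, 0.9, -0.6]
gripper_width: 0.754
```

Call:
{"op": "jog_arm", "data": {"motion": [[[0, 0, 0, -2, 4, 0, 110], [0, 0, 0, -2.5, 5, 0, 110], [0, 0, 0, -2.5, 5, -1, 110], [0, 0, 0, -2.5, 5, -1, 110]]]}}

```text
t: 26.85
position: [0.396, 0.1932, 0.212]
tool_rot: [[-0.007, -0.145, 0.989], [0.0, 0.989, 0.145], [-1.0, 0.001, -0.007]]
wrist_force: [-0.1, -0.4, -0.4]
gripper_width: 0.571
```

```bash
python3 look.py w6
```

```text
26.85 [0.396  0.1932 0.212 ] qv 1.74
[499.1 297.9] [ 25  29 492] fill 0.68 [0.6917 0.1045 0.05  ]
[328.9 338.5] [ 29  20 315] fill 0.54 [0.4742 0.0342 0.05  ]
```

View pics/w6.png

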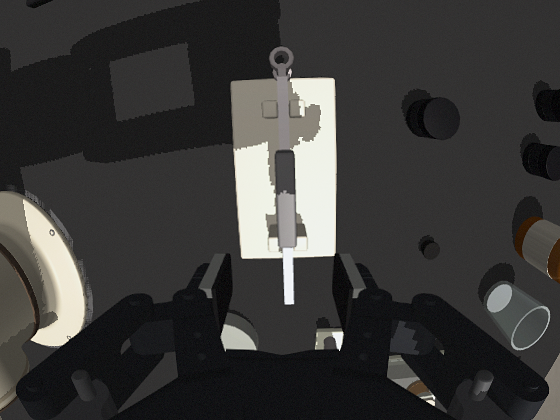

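```bash
python3 - <<'E'
from h import *
c=bot.camera_info('wrist');o=bot.get_obs();print(o['position'])
a=onz(c,285.5,151,.133,True);b=onz(c,287.5,247,.133,True);k=onz(c,282,58,.106,True);e=onz(c,289,303,.107,True)
print(a,b,(a+b)/2,np.linalg.norm(a-b));print(k,e)
for p,q in [(k,b),(k,e),(a,b)]: print(np.degrees(np.arctan2(-(p-q)[0],(p-q)[1])))
E
```

```text
[0.39640679 0.19290558 0.21276701]
[0.39193735 0.24276793 0.133     ] [0.40358671 0.17402684 0.133     ] [0.39776203 0.20839738 0.133     ] 0.0697211927856431
[0.3794324  0.31127891 0.106     ] [0.41477713 0.11094369 0.107     ]
9.9809986254808
10.005611481060521
9.618374524315927
```

Call:
{"op": "jog_arm", "data": {"motion": [[[0, 0.007, 0.025, 0.05, 1.35, -3, 110], [0, 0.007, 0.025, 0.05, 1.35, -7, 110], [0, 0.007, 0.025, 0.05, 1.35, -10.5, 110], [0, 0.007, 0.025, 0.05, 1.35, -10.9, 110], [0, 0.007, 0.025, 0.05, 1.35, -10.9, 110]]]}}

```text
t: 27.4
position: [0.3973, 0.2056, 0.1039]
tool_rot: [[-0.014, -0.167, 0.986], [-0.0, 0.986, 0.167], [-1.0, 0.002, -0.014]]
wrist_force: [0.1, -0.2, 0.7]
gripper_width: 0.57
```

Call:
{"op": "jog_arm", "data": {"motion": [[[0, 0, 0, 0, 0, 0, 255], [0, 0, 0, 0, 0, 0, 255], [0, 0, 0, 0, 0, 0, 255], [0, 0, 0, 0, 0, 0, 255], [0, 0, 0, 0, 0, 0, 255], [0, 0, 0, 0, 0, 0, 255]]]}}

```text
t: 28.0
position: [0.3981, 0.2057, 0.1056]
tool_rot: [[-0.012, -0.167, 0.986], [0.0, 0.986, 0.167], [-1.0, 0.002, -0.011]]
wrist_force: [-0.5, -2.8, 9.3]
gripper_width: 0.157
```

Call:
{"op": "jog_arm", "data": {"motion": [[[0, 0, 0, 0, 0, 1, 255], [0, 0, 0, 0, 0, 3, 255], [0, 0, 0, 0, 0, 5, 255], [0, 0, 0, 0, 0, 8, 255], [0, -0.01, 0, 0, 0, 11, 255], [0, -0.01, 0, 0, 0, 12, 255], [0, -0.01, 0, 0, -3, 12, 255], [0, -0.01, 0, 0, -6, 12, 255]]]}}

```text
t: 28.8
position: [0.3978, 0.1454, 0.2257]
tool_rot: [[-0.002, -0.169, 0.986], [0.0, 0.986, 0.169], [-1.0, 0.001, -0.001]]
wrist_force: [0.1, -0.3, -2.5]
gripper_width: 0.156
```

Call:
{"op": "jog_arm", "data": {"motion": [[[0, 0, 0, 0, -4, 0, 255], [0, 0, 0, 0, -8, 0, 255], [0, 0, 0, 0, -12, 0, 255], [0, 0, -0.02, 0, -16, 0, 255], [0, 0, -0.04, 0, -20, 0, 255], [0, 0, -0.045, 0, -24, 0, 255], [0, 0, -0.045, 0, -28, 0, 255], [0, 0, -0.045, 0, -29, 0, 255]]]}}

```text
t: 29.6
position: [0.3974, -0.1477, 0.2254]
tool_rot: [[-0.002, -0.121, 0.993], [0.0, 0.993, 0.121], [-1.0, 0.001, -0.002]]
wrist_force: [-0.5, 1.7, -2.2]
gripper_width: 0.15
```

```bash
python3 look.py w7
```

```text
29.6 [ 0.3974 -0.1477  0.2254] qv 8.45
[542.8  62.2] [ 22  33 543] fill 0.75 [0.6939 0.0605 0.05  ]
```

View pics/w7.png

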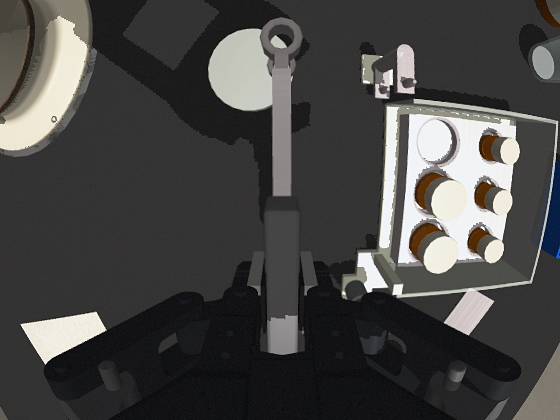

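```bash
python3 - <<'E'
import cv2,numpy as np
im=cv2.imread('pics/w7.png')
cv2.imwrite('pics/c7.png',cv2.resize(im[10:120,250:430],None,fx=4.4,fy=4.4,interpolation=cv2.INTER_CUBIC))
E
```

```text
(no output)
```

View pics/c7.png

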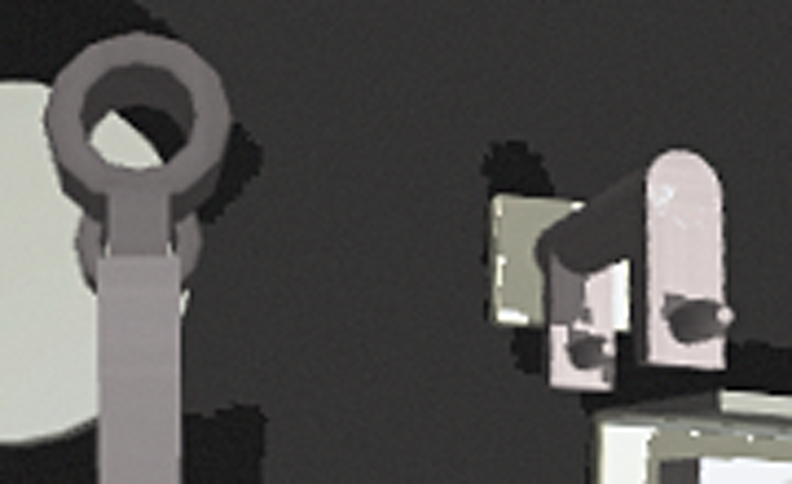

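```bash
python3 - <<'E'
from h import *
c=bot.camera_info('wrist');o=bot.get_obs();p=o['position'];print(p)
pt=onz(c,415,81.8,.116,True);pl=onz(c,388.4,89.3,.046,True);k=onz(c,281,36.7,p[2]-.0936+.094,True)
print(pt,pl,k,'k-tcp',k-p,'need',pt-k)
r=np.array([[np.cos(.1219),-np.sin(.1219)],[np.sin(.1219),np.cos(.1219)]]);print('exp k-tcp',r@[0,.106])
E
```

```text
[ 0.397435   -0.14732288  0.2252699 ]
[ 0.49078627 -0.02811862  0.116     ] [ 0.49089673 -0.02808297  0.046     ] [ 0.38475541 -0.04061009  0.2256699 ] k-tcp [-0.0126796   0.10671279  0.0004    ] need [ 0.10603086  0.01249147 -0.1096699 ]
exp k-tcp [-0.01288942  0.10521342]
```

Call:
{"op": "jog_arm", "data": {"motion": [[[0, 0, 0, 1.5, 0.65, -2, 255], [0, 0, 0, 3, 0.65, -4, 255], [0, 0, 0, 4.5, 0.65, -6, 255], [0, 0, 0, 5.6, 0.65, -8, 255], [0, 0, 0, 5.6, 0.65, -8.2, 255], [0, 0, 0, 5.6, 0.65, -8.2, 255], [0, 0, 0, 5.6, 0.65, -8.2, 255]]]}}

```text
t: 30.35
position: [0.4534, -0.1406, 0.1443]
tool_rot: [[-0.002, -0.122, 0.993], [0.0, 0.993, 0.122], [-1.0, 0.0, -0.002]]
wrist_force: [0.3, -0.9, -1.9]
gripper_width: 0.15
```

```bash
python3 look.py w8; python3 - <<'E'
import cv2
im=cv2.imread('pics/w8.png')
cv2.imwrite('pics/c8.png',cv2.resize(im[0:150,250:450],None,fx=4,fy=4,interpolation=cv2.INTER_CUBIC))
E
```

```text
30.35 [ 0.4534 -0.1406  0.1443] qv 0.36
[552.   43.9] [ 17  40 540] fill 0.79 [0.6851 0.0556 0.05  ]
```

View pics/c8.png

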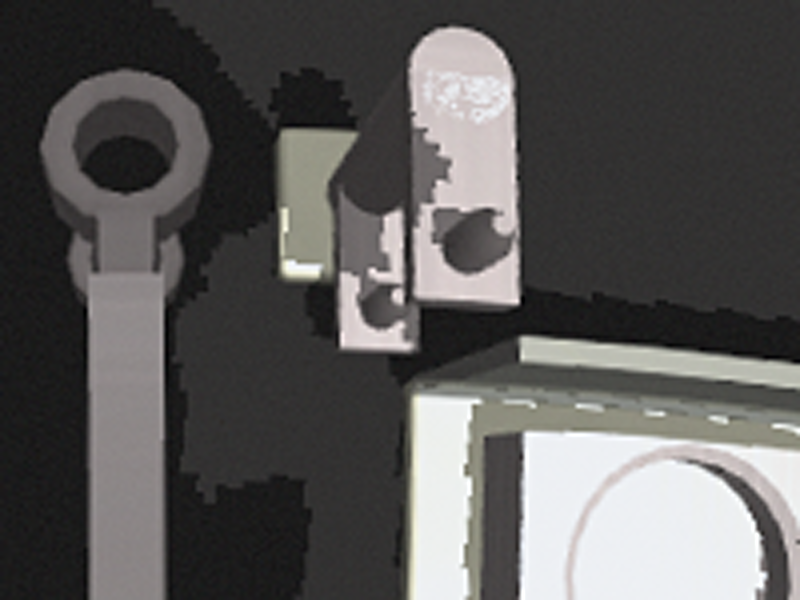

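```bash
python3 - <<'E'
from h import *
c=bot.camera_info('wrist');o=bot.get_obs();p=o['position'];print(p)
pt=onz(c,376,56.75,.116,True);pl=onz(c,350,73.75,.046,True);k=onz(c,281.6,36.1,p[2]+.0004,True)
print(pt,pl,k-p,'need',(pt-k)*100)
# width check: ring outer diameter and door bar
a=onz(c,250+42/4,36.1,p[2]+.0004,True);b=onz(c,250+211/4,36.1,p[2]+.0004,True);print('outer dia mm',np.linalg.norm(a-b)*1e3)
E
```

```text
[ 0.45346459 -0.1407396   0.14443761]
[ 0.49064728 -0.02888475  0.116     ] [ 0.49079089 -0.02818503  0.046     ] [-0.01247613  0.10699459  0.0004    ] need [ 4.96588209  0.48602584 -2.88376063]
outer dia mm 18.16796454807817
```

```bash
python3 - <<'E'
from h import *
im=cv2.imread('pics/w8.png');c=bot.camera_info('wrist');p=np.array(bot.get_obs()['position'])
print(im[170:240:2,283].mean(1).round().tolist())
for dz in (0,-.003):
  for r in (192,194,196,198): print(dz,r,(onz(c,282,r,p[2]+.0274+dz,True)-p).round(4))
  k=onz(c,281.6,36.1,p[2]+.0004+dz,True)-p;print('k',k.round(4))
E
```

```text
[133.0, 133.0, 132.0, 134.0, 133.0, 133.0, 133.0, 134.0, 133.0, 134.0, 135.0, 132.0, 136.0, 69.0, 43.0, 43.0, 42.0, 44.0, 46.0, 44.0, 51.0, 67.0, 66.0, 66.0, 66.0, 68.0, 67.0, 67.0, 69.0, 67.0, 68.0, 67.0, 65.0, 67.0, 67.0]
0 192 [-0.0046  0.0441  0.0274]
0 194 [-0.0045  0.0434  0.0274]
0 196 [-0.0044  0.0426  0.0274]
0 198 [-0.0043  0.0419  0.0274]
k [-0.0125  0.107   0.0004]
-0.003 192 [-0.0045  0.0434  0.0244]
-0.003 194 [-0.0044  0.0427  0.0244]
-0.003 196 [-0.0043  0.0419  0.0244]
-0.003 198 [-0.0042  0.0412  0.0244]
k [-0.0126  0.1078 -0.0026]
```

```bash
python3 - <<'E'
from h import *
c=bot.camera_info('wrist');p=np.array(bot.get_obs()['position'])
for d in (0,-.005,-.010):
  print(d,'top',(onz(c,281.6,36.1,p[2]+.0004+d,True)-p).round(4),'low',[(onz(c,281.6,v,p[2]-.0696+d,True)-p)[1].round(4) for v in (62,64.5,67)])
im=bot.snapshot('scene')[:,:,::-1];cs=bot.camera_info('scene')
q=proj(cs,p);print(q);u,v=np.round(q).astype(int)
cr=im[max(0,v-70):v+70,u-110:u+110];cv2.imwrite('pics/s8.png',cv2.resize(cr,None,fx=3.6,fy=3.6,interpolation=cv2.INTER_CUBIC))
print(u-110,max(0,v-70))
E
```

```text
0 top [-0.0125  0.107   0.0004] low [np.float64(0.1084), np.float64(0.1067), np.float64(0.1051)]
-0.005 top [-0.0127  0.1084 -0.0046] low [np.float64(0.1093), np.float64(0.1076), np.float64(0.1059)]
-0.01 top [-0.0128  0.1097 -0.0096] low [np.float64(0.1103), np.float64(0.1085), np.float64(0.1068)]
[252.91850552 142.55042618]
143 73
```

View pics/s8.png

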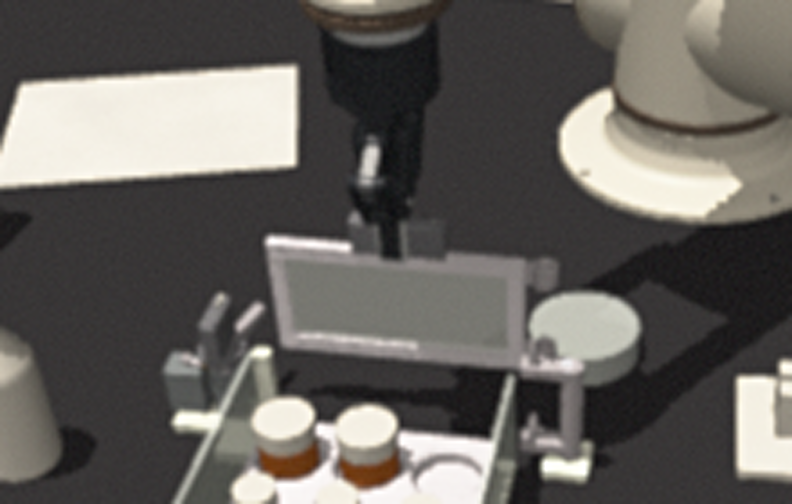

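```bash
python3 - <<'E'
from h import *
c=bot.camera_info('scene');p=np.array(bot.get_obs()['position']);a=.1219
for n,y,z,m in [('TL',-.099,.0014,(217.2,139.1)),('TR',.091,.0014,(288.8,144.7)),('BL',-.099,-.0936,(220.8,169.7)),('BR',.091,-.0936,(288.8,173))]:
    print(n,proj(c,p+[-y*np.sin(a),y*np.cos(a),z]).round(1),m)
E
```

```text
TL [216.2 139. ] (217.2, 139.1)
TR [287.5 145.1] (288.8, 144.7)
BL [220.7 167.7] (220.8, 169.7)
BR [287.7 174.2] (288.8, 173)
```

Call:
{"op": "jog_arm", "data": {"motion": [[[0, 0, 0, 1.2, 0.12, 0, 255], [0, 0, 0, 2.4, 0.24, 0, 255], [0, 0, 0, 3.6, 0.36, 0, 255], [0, 0, 0, 4.95, 0.48, 0, 255], [0, 0, 0, 4.95, 0.48, 0, 255], [0, 0, 0, 4.95, 0.48, 0, 255]]]}}

```text
t: 31.05
position: [0.5032, -0.1359, 0.144]
tool_rot: [[-0.002, -0.122, 0.993], [0.0, 0.993, 0.122], [-1.0, 0.0, -0.002]]
wrist_force: [0.5, 0.7, -2.2]
gripper_width: 0.157
```

```bash
python3 look.py w9; python3 - <<'E'
import cv2
im=cv2.imread('pics/w9.png')
cv2.imwrite('pics/c9.png',cv2.resize(im[0:120,220:380],None,fx=4.8,fy=4.8,interpolation=cv2.INTER_CUBIC))
E
```

```text
31.05 [ 0.5032 -0.1359  0.144 ] qv 0.93
[525.8  33.9] [ 31  43 968] fill 0.73 [0.6981 0.0564 0.05  ]
```

View pics/c9.png

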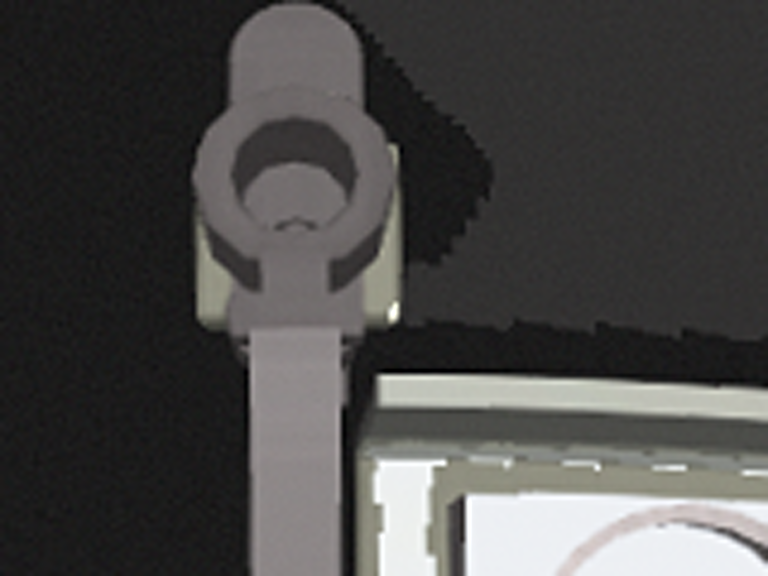

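```bash
python3 - <<'E'
from h import *
c=bot.camera_info('wrist');p=np.array(bot.get_obs()['position'])
t=onz(c,281.5,46.3,.116,True)
for b in [(281.3,35.8),(281.3,37.3)]: print(p,t,((t-onz(c,*b,p[2]+.0004,True))*1e3).round(1))
E
```

```text
[ 0.50295639 -0.13593694  0.14410431] [ 0.49006713 -0.02684447  0.116     ] [ -0.2   2.  -28.5]
[ 0.50295639 -0.13593694  0.14410431] [ 0.49006713 -0.02684447  0.116     ] [ -0.3   2.7 -28.5]
```

Call:
{"op": "jog_arm", "data": {"motion": [[[0, 0, 0, 0, 0.12, 0, 255], [0, 0, 0, 0, 0.12, -0.4, 255], [0, 0, 0, 0, 0.12, -0.8, 255], [0, 0, 0, 0, 0.12, -1.2, 255], [0, 0, 0, 0, 0.12, -1.5, 255], [0, 0, 0, 0, 0.12, -1.8, 255], [0, 0, 0, 0, 0.12, -1.8, 255]]]}}

```text
t: 31.8
position: [0.5028, -0.1347, 0.1256]
tool_rot: [[-0.002, -0.122, 0.993], [0.0, 0.993, 0.122], [-1.0, 0.001, -0.002]]
wrist_force: [0.7, 0.2, -2.1]
gripper_width: 0.151
```

Call:
{"op": "jog_arm", "data": {"motion": [[[0, 0, 0, 0, 0, -0.3, 255], [0, 0, 0, 0, 0, -0.6, 255], [0, 0, 0, 0, 0, -0.9, 255], [0, 0, 0, 0, 0, -1.2, 255], [0, 0, 0, 0, 0, -1.5, 255], [0, 0, 0, 0, 0, -1.6, 255], [0, 0, 0, 0, 0, -1.6, 255]]]}}

```text
t: 32.5
position: [0.5031, -0.1351, 0.1102]
tool_rot: [[-0.001, -0.122, 0.993], [-0.001, 0.993, 0.122], [-1.0, -0.0, -0.001]]
wrist_force: [-1.5, -3.3, 6.6]
gripper_width: 0.151
```

Call:
{"op": "jog_arm", "data": {"motion": [[[0, 0, 0, 0, 0, 0, 130], [0, 0, 0, 0, 0, 0, 130], [0, 0, 0, 0, 0, 0, 130], [0, 0, 0, 0, 0, 0, 130], [0, 0, 0, 0, 0, 3, 130], [0, 0, 0, 0, 0, 7, 130], [0, 0, 0, 0, -3, 10, 130], [0, 0, 0, 0, -5, 11, 130]]]}}

```text
t: 33.3
position: [0.5038, -0.1863, 0.2237]
tool_rot: [[0.002, -0.122, 0.992], [-0.003, 0.992, 0.122], [-1.0, -0.003, 0.002]]
wrist_force: [1.0, -0.7, -0.4]
gripper_width: 0.494
```

```bash
python3 look.py w10; python3 - <<'E'
from h import *
im=cv2.imread('pics/w10.png')
s=bot.snapshot('scene')[:,:,::-1];cr=s[120:230,170:330]
a=cv2.resize(im[0:300,180:480],(420,420));b=cv2.resize(cr,(380,261),interpolation=cv2.INTER_CUBIC)
o=np.zeros((420,800,3),np.uint8);o[:,:420]=a;o[:261,420:]=b;cv2.imwrite('pics/c10.png',o)
E
```

```text
33.3 [ 0.5038 -0.1863  0.2237] qv 19.38
[487.6  12. ] [ 29  28 622] fill 0.77 [0.7078 0.0533 0.05  ]
```

View pics/c10.png

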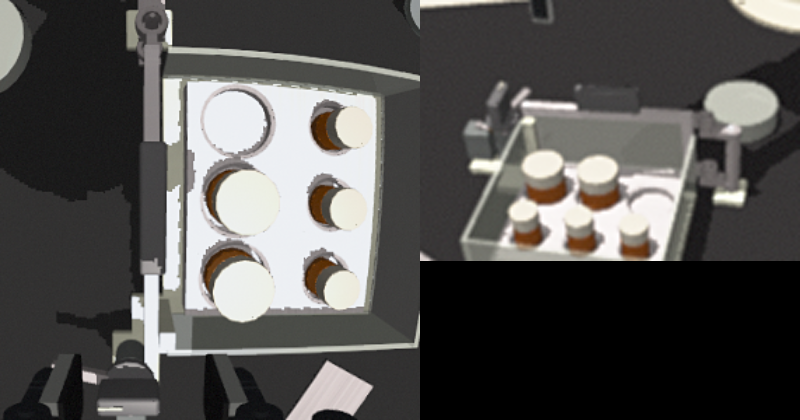

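The door hangs on its pins and stands shut, with its frame just in front of the block and its free edge by the latch. Next is the latch: I'll rotate the jaws 90° over it and check its axis.

Call:
{"op": "jog_arm", "data": {"motion": [[[0, 0, 0.14, 0, -2, 0, 130], [0, 0, 0.28, 0, -4, 0, 130], [0, 0, 0.42, 0, -6, 0, 130], [0, 0, 0.56, 0, -8, 0, 130], [0, 0, 0.7, 0, -8.2, 0, 177], [0, 0, 0.84, 0, -8.2, 0, 177], [0, 0, 0.98, 0, -8.2, 0, 177], [0, 0, 1.12, 0, -8.2, 0, 177]]]}}

```text
t: 34.2
position: [0.5034, -0.2686, 0.221]
tool_rot: [[0.002, -0.948, 0.319], [0.001, 0.319, 0.948], [-1.0, -0.001, 0.001]]
wrist_force: [0.5, -0.1, 0.5]
gripper_width: 0.308
```

Call:
{"op": "jog_arm", "data": {"motion": [[[0, 0, 0.14, 0, 0, -2, 177], [0, 0, 0.28, 0, 0, -4, 177], [0, 0, 0.42, 0, 0, -6, 177], [0, 0, 0.44, 0, 0, -7, 177], [0, 0, 0.44, 0, 0, -7, 177], [0, 0, 0.44, 0, 0, -7, 177]]]}}

```text
t: 34.8
position: [0.5036, -0.2685, 0.1515]
tool_rot: [[0.001, -0.994, -0.112], [0.001, -0.112, 0.994], [-1.0, -0.002, 0.001]]
wrist_force: [1.0, -0.1, -0.9]
gripper_width: 0.309
```

```bash
python3 look.py w11; python3 - <<'E'
from h import *
im=cv2.imread('pics/w11.png');c=bot.camera_info('wrist')
q=proj(c,[.504,-.2685,.104],True);print(q, proj(c,[.498,-.2475,.139],True))
cv2.circle(im,tuple(int(x) for x in q.round()),2,(0,0,255),-1)
u,v=q.astype(int);v0=max(0,v-130)
cv2.imwrite('pics/c11.png',cv2.resize(im[v0:v0+220,u-140:u+140],None,fx=2.7,fy=2.7,interpolation=cv2.INTER_CUBIC));print(u-140,v0)
E
```

```text
34.8 [ 0.5036 -0.2685  0.1515] qv 0.71
[281.34901893 234.7900017 ] [322.96681113 251.06648611]
141 104
```

View pics/c11.png

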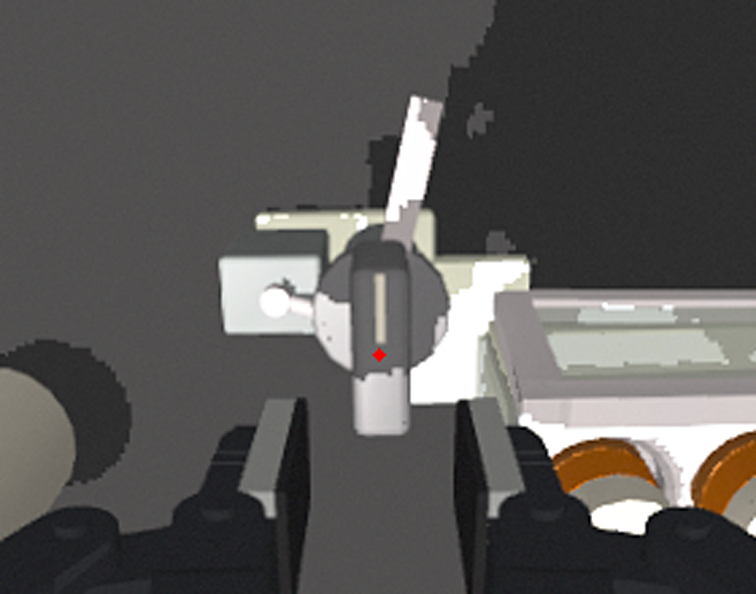

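The bar's top face is centred at crop (381,351) and my predicted axis (red) is at (379,354), so it is aligned. The tongue points to the station's front.

Call:
{"op": "jog_arm", "data": {"motion": [[[0, 0, 0, 0, 0, -2.5, 177], [0, 0, 0, 0, 0, -5, 177], [0, 0, 0, 0, 0, -6.9, 177], [0, 0, 0, 0, 0, -6.9, 177], [0, 0, 0, 0, 0, -6.9, 255], [0, 0, 0, 0, 0, -6.9, 255], [0, 0, 0, 0, 0, -6.9, 255], [0, 0, 0, 0, 0, -6.9, 255]]]}}

```text
t: 35.65
position: [0.5041, -0.2687, 0.0841]
tool_rot: [[0.003, -0.994, -0.112], [0.0, -0.112, 0.994], [-1.0, -0.003, -0.0]]
wrist_force: [-3.7, 5.2, 6.2]
gripper_width: 0.145
```

Call:
{"op": "jog_arm", "data": {"motion": [[[0, 0, -0.1, 0, 0, 0, 255], [0, 0, -0.22, 0, 0, 0, 255], [0, 0, -0.34, 0, 0, 0, 255], [0, 0, -0.46, 0, 0, 0, 255], [0, 0, -0.58, 0, 0, 0, 255], [0, 0, -0.6, 0, 0, 0, 255]]]}}

```text
t: 36.25
position: [0.504, -0.2686, 0.0842]
tool_rot: [[0.002, -0.882, 0.471], [-0.001, 0.471, 0.882], [-1.0, -0.003, -0.0]]
wrist_force: [-2.3, 2.9, -7.4]
gripper_width: 0.149
```

Low forces, so I'll carry on through the detent.

Call:
{"op": "jog_arm", "data": {"motion": [[[0, 0, -0.12, 0, 0, 0, 255], [0, 0, -0.24, 0, 0, 0, 255], [0, 0, -0.36, 0, 0, 0, 255], [0, 0, -0.48, 0, 0, 0, 255], [0, 0, -0.6, 0, 0, 0, 255], [0, 0, -0.7, 0, 0, 0, 255], [0, 0, -0.74, 0, 0, 0, 255], [0, 0, -0.74, 0, 0, 0, 255]]]}}

```text
t: 37.05
position: [0.504, -0.2684, 0.0842]
tool_rot: [[0.001, -0.335, 0.942], [-0.002, 0.942, 0.335], [-1.0, -0.003, -0.0]]
wrist_force: [0.6, 3.1, -9.3]
gripper_width: 0.147
```

```bash
python3 -c "
from workcell import bot;o=bot.get_obs();print(o['wrist_force'],o['moment'],o['tool_rot'].round(3).tolist(),o['joints'])"
```

```text
[ 0.61254169  3.06787077 -9.26372446] [0.5621789  0.07698172 0.00795505] [[0.001, -0.335, 0.942], [-0.002, 0.942, 0.335], [-1.0, -0.003, -0.0]] [-35.71872617  13.39771069  94.24059303  -0.09508404  72.24286482
 -55.28574265]
```

Call:
{"op": "jog_arm", "data": {"motion": [[[0, 0, 0, 0, 0, 0, 180], [0, 0, 0, 0, 0, 0, 180], [0, 0, 0, 0, 0, 0, 180], [0, 0, 0, 0, 0, 3, 180], [0, 0, 0, 0, 0, 7, 180], [0, 0, 0, 0, 0, 12, 180], [0, 0, 0, -3, -2, 16, 180], [0, 0, 0, -7, -4, 18, 180]]]}}

```text
t: 37.85
position: [0.4365, -0.3078, 0.2665]
tool_rot: [[0.004, -0.338, 0.941], [-0.005, 0.941, 0.338], [-1.0, -0.006, 0.002]]
wrist_force: [-0.3, -0.9, -0.2]
gripper_width: 0.289
```

Call:
{"op": "jog_arm", "data": {"motion": [[[0, 0, 0, -2, 0, 3, 180], [0, 0, 0, -2, 0, 3, 180], [0, 0, 0, -2, 0, 3, 180], [0, 0, 0, -2, 0, 3, 180]]]}}

```text
t: 38.25
position: [0.4167, -0.3076, 0.2958]
tool_rot: [[0.003, -0.339, 0.941], [-0.005, 0.941, 0.339], [-1.0, -0.006, 0.001]]
wrist_force: [0.1, -0.5, -0.1]
gripper_width: 0.293
```

```bash
python3 - <<'E'
from h import *
from fit import M
o=bot.get_obs();c=bot.camera_info('wrist');im=bot.snapshot('wrist')[:,:,::-1].copy();cv2.imwrite('pics/w12.png',im);print(o['position'],o['gripper_width'])
t=bot.snapshot('top')[:,:,::-1].copy();ct=bot.camera_info('top');cv2.imwrite('pics/t12.png',t)
s=bot.snapshot('scene')[:,:,::-1].copy();cv2.imwrite('pics/s12.png',s)
h=np.zeros((600,800,3),np.uint8)
h[:300,:400]=cv2.resize(im,(400,300));h[:300,400:]=cv2.resize(s[120:270,150:350],(400,300),interpolation=cv2.INTER_CUBIC)
h[300:,:400]=cv2.resize(t[150:300,240:440],(400,300),interpolation=cv2.INTER_CUBIC);h[300:,400:]=cv2.resize(s,(400,300))
cv2.imwrite('pics/f12.png',h)
E
```

```text
[ 0.41666166 -0.30761753  0.29584158] 0.2926811049751956
```

```bash
python3 - <<'E'
from h import *
from fit import M
c=bot.camera_info('wrist');im=cv2.imread('pics/w12.png');g=im.astype(float).mean(2)
S=np.array([.6030,-.1245]);a=.1219;R=np.array([[np.cos(a),-np.sin(a)],[np.sin(a),np.cos(a)]])
W=lambda x,y,z:np.array([*(S+R@[x,y]),z])
def samp(x,y,z):
    u,v=proj(c,W(x,y,z),True).round().astype(int);return im[v,u].tolist() if 0<=v<420 and 0<=u<560 else None
th=1.35
print('tongue latched',[samp(-.116-np.cos(th)*r,-.13+np.sin(th)*r,.07) for r in (.025,.035,.045,.055)])
print('beside it',[samp(-.116-np.cos(th)*r-.012,-.13+np.sin(th)*r,.07) for r in (.025,.035,.045,.055)])
print('tongue open',[samp(-.116-r,-.13,.07) for r in (.025,.035,.045,.055)])
# caps
v=cv2.cvtColor(im,cv2.COLOR_BGR2HSV)
for n,m in zip(['w+','w0','w-','n+','n0','n-'],M): print(n,'cap centre colour',samp(*m,.076))
# door top bar cross-section (station x, mm) at several y
for y in (-.085,-.06,.06,.085):
    print('door y',y,[(int(x*1e3),int(np.mean(samp(x,y,.113)))) for x in np.arange(-.116,-.083,.003)])
s0=cv2.imread('pics/scene0.png').astype(int);s1=cv2.imread('pics/s12.png').astype(int);cs=bot.camera_info('scene')
for n,p,h in [('beaker',(.7348,.0776),.09),('reagent',(.7529,.1729),.13),('wash',(.5773,-.388),.15)]:
    P=np.array([proj(cs,[p[0],p[1]+d,z]) for d in (-.03,.03) for z in (.005,h)]);l=P.min(0).astype(int);u=P.max(0).astype(int)
    print(n,'diff',np.abs(s0-s1)[l[1]:u[1],l[0]:u[0]].mean().round(1))
E
```

```text
tongue latched [[114, 110, 111], [249, 246, 244], [248, 247, 245], [24, 29, 26]]
beside it [[29, 26, 27], [26, 24, 27], [26, 24, 25], [25, 27, 28]]
tongue open [[255, 255, 255], [53, 51, 54], [52, 52, 53], [50, 51, 52]]
w+ cap centre colour [200, 200, 209]
w0 cap centre colour [224, 236, 241]
w- cap centre colour [227, 239, 243]
n+ cap centre colour [222, 235, 240]
n0 cap centre colour [224, 236, 242]
n- cap centre colour [226, 237, 243]
door y -0.085 [(-116, 77), (-113, 78), (-110, 80), (-107, 246), (-104, 244), (-100, 245), (-97, 243), (-94, 245), (-91, 134), (-88, 139), (-85, 143)]
door y -0.06 [(-116, 121), (-113, 122), (-110, 79), (-107, 126), (-104, 244), (-100, 244), (-97, 245), (-94, 246), (-91, 96), (-88, 46), (-85, 42)]
door y 0.06 [(-116, 77), (-113, 79), (-110, 78), (-107, 72), (-104, 248), (-100, 239), (-97, 250), (-94, 78), (-91, 79), (-88, 77), (-85, 79)]Traceback (most recent call last):
  File "<stdin>", line 17, in <module>
    return _methods._mean(a, axis=axis, dtype=dtype,
           ~~~~~~~~~~~~~~^^^^^^^^^^^^^^^^^^^^^^^^^^^
                          out=out, **kwargs)
                          ^^^^^^^^^^^^^^^^^^
    ret = ret / rcount
          ~~~~^~~~~~~~
TypeError: unsupported operand type(s) for /: 'NoneType' and 'int'
```

```bash
python3 - <<'E'
from h import *
s0=cv2.imread('pics/scene0.png').astype(int);s1=cv2.imread('pics/s12.png').astype(int);cs=bot.camera_info('scene')
for n,p,h in [('beaker',(.7348,.0776),.09),('reagent',(.7529,.1729),.13),('wash',(.5773,-.388),.15)]:
    P=np.array([proj(cs,[p[0],p[1]+d,z]) for d in (-.03,.03) for z in (.005,h)]);l=P.min(0).astype(int);u=P.max(0).astype(int)
    print(n,'diff',np.abs(s0-s1)[l[1]:u[1],l[0]:u[0]].mean().round(1))
print(bot.sign_off())
E
```

```text
beaker diff 1.4
reagent diff 1.5
wash diff 1.5
the job is handed in; nothing more can be done
None
```

The job is done and handed in at about 38 s on the robot's clock. The hand-in gives no verdict.

- **Jars:** all five jars on the bench (two wide, three narrow) are in pockets of their own size. Each one was pushed down to within 1–2 mm of its expected bottom height. White cap colour shows at all five pocket positions in the last wrist image.
- **Door:** it is on both pins. It met resistance of about 9 N at the expected height (TCP 0.110 m against 0.112 m predicted). After the latch was turned, the door's top edge still read at about station x −100 mm, which is the shut position. My check of the top edge near the hinge (y +85 mm) fell outside the image, so that one is missing.
- **Latch:** I turned it 1.34 rad clockwise with low force. The last image shows the tongue across the door at its latched angle, and nothing where it lay when open except a bright patch next to the disc. The sample at the very tip of the tongue came out dark.
- **Bystanders:** the beaker and both bottles look the same in the first and last scene pictures (pixel differences of about 1.5), so they did not move. I did not touch the black look-alikes.

The viewer's 16-picture limit was reached, so these final checks came from reading pixels, not from viewing a last picture. The wrist and top cameras disagreed by 2–3 mm throughout; I allowed for this by measuring the door knuckles and pins in the same image.

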